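# Loosen the knurled retaining ring of a tube mixer with a fingertip

## Task

Free the retaining ring of the small bench tube mixer so that its cup can be changed: first push the sliding catch beside the ring along its rails, away from the robot, as far as it goes, then press a fingertip lightly on the big knurled ring and roll it round counter-clockwise (seen from above). Bring the ring's black mark up to the pointer and then go on for two more full turns, stopping with the mark at the pointer again. Use only the fingertips, pinch and lift nothing, and leave the small speed knob and the other things on the trolley alone.

Things in the scene. Friction and masses are not known exactly. Their poses are not given: they have to be found in the camera images.
- mixer: Bench tube mixer, fixed: white housing 124 x 184 mm, grey top plate 50 mm above the trolley. Origin: centre of its underside; its z is up; at yaw 0 its x points away from the robot and its y to the left. All mixer coordinates below are in this frame. On the plate: knurled ring centred at (0, 42) mm, catch at (0, -28) mm, speed knob at (22, -70) mm.
- ring_top (a point): Centre of the ring's top face, on its axis, 78 mm above the trolley when not pressed; it goes down with the ring. The ring is aluminium with a ribbed rim, outer diameter 84 mm (87 over the ribs), inner 53 mm, 20 mm high, with a flat annular top to press on (middle radius 34 mm). It is sprung: it yields straight down up to 6 mm, from about 3 N at first to 9 N at the bottom, and rises again. The dark rubber cup within it is fixed and lies 13 mm lower than the unpressed top.
- notch (a point): The outer end of the ring's black mark, on the edge of its top face, 42 mm from the axis. The mark, 5 mm wide, runs radially over the top face and down the rim; it turns with the ring.
- pointer (a point): Tip of the black wedge that stands 11 mm high on the plate, fixed, at (-46, 42) mm in the mixer's frame, i.e. on the mixer's -x side of the ring, 4 mm outside its edge. It is lower than the pressed ring's top.
- ring (a joint): Angle of the ring, rad, growing counter-clockwise seen from above (loosening). 0: the mark is at the pointer; it starts somewhat before, at -1.6 to -0.5. 6.28 and 12.57: the mark is at the pointer again after one and two full turns. No stop near these. Dry friction about 0.04 N m holds it where it is left; a fingertip pressed with 4 to 8 N on the top face carries it along.
- catch_face (a point): Middle of the catch's flat face on the mixer's -x side, the face to push on, 8.5 mm above the plate. The catch is a dark steel block 18 (x) x 24 (y) x 14 mm high on the plate between two low rails (4 mm high, 3 mm wide, their middles 14.5 mm to either side of the catch's middle in y, from x = -19 to 37 mm); a nose points at the ring. The plate on the -x side of it is free for a fingertip (rails aside).
- catch (a joint): Travel of the catch along the mixer's +x, m: 0 locked (at the start), 0.018 fully open (stop). Takes about 1.2 N and stays where it is left.
- cup_left: Specimen cup with screw lid, diameter 46, 59 mm high, standing on the trolley beside the mixer's +y end; origin at the centre of its foot. Bystander.
- cup_right: Specimen cup with screw lid, diameter 46, 59 mm high, standing beside the mixer's -y end; origin at the centre of its foot. Bystander.
- buds: Round jar of cotton buds, diameter 77, 80 mm high, far left; origin at the centre of its foot. Bystander.
- forceps: Forceps 130 mm long lying at the left; origin at the centre of the underside. Bystander.
- tape: Roll of tape, diameter 59, 19 mm high, near left; origin at the centre of the underside. Bystander.
- bottle: Antiseptic bottle, 41 x 61 mm, 99 mm high, near right; origin at the centre of its foot. Bystander.
- knob: Small ribbed speed knob, diameter 24 mm, 13 mm high, beyond the catch from the ring; origin on its axis at its foot. Leave alone.

How it is judged:
By the outcome, as a careful person would: the job done as asked, in the order asked, and still so for the second after the job is handed in, with the robot touching nothing.
It also fails if it takes over 72 s, if anything falls off the work surface, if the arm or the gripper's body presses on something with over 40 N, if the wrist force passes 120 N, or if a joint passes its speed limit or range.

## Robot

A 6-joint arm with a two-finger parallel gripper is mounted at the origin on a cart in front of the work surface, level with it; the furniture and walls round the work are solid. World frame = base frame: x ahead of the robot, y to its left, z up, the work surface at z = 0. Lengths are in m, angles in rad, forces in N, time in s.
With the tool pointing down it reaches from about 0.25 to 0.775 m from the base axis. Payload 4 kg.
Tool frame: the origin (TCP) lies where the fingers leave the gripper's body, on its centre line; the fingertips stand 73 mm ahead of it and the grasp point (between the pads) lies 54 mm ahead of it; z points along the fingers, y is the line along which they close (so a half turn about z gives the same grasp; the last joint's range is limited). The gripper opens to 85 mm and grips with 20 to 120 N. Pads are 22 mm wide; open, the fingers measure 114 mm over their backs; the gripper's body (76 mm by 85 mm) begins 54 mm behind the grasp point. The pads swing forward as they close: fully open they stand 13 mm farther back than shut.
Start: joints at [1.236, 0.087, 1.371, -0, 1.684, -0.103], TCP at [0.126, 0.535, 0.304] pointing down, gripper open.
Joint ranges: [-3.1, 3.1], [-0.76, 2.03], [0.27, 2.55], [-1.08, 4.22], [0.17, 2.65], [-2.57, 2.57]. Speed limits (rad/s): [2.79, 2.79, 3.14, 3.14, 3.14, 3.14].

## Interface

Orientations are given as [roll, pitch, yaw] about the fixed x, y, z axes, in that order (R = Rz(yaw) Ry(pitch) Rx(roll)).
In Python, from rig import sensors, grab_frame, ticket gives the robot as it stands.
- The arm moves only by the tool servo_tool, never from a script. Its argument "commands" is a list that holds one entry, the list of rows, each a list of 7 numbers: the shift along the tool's x, y, z in m, then the turn, a rotation vector about the tool's x, y, z in degrees, then the opening, from 0 (shut) to 1 (fully open). In form: [[[tx, ty, tz, ax, ay, az, jaw], ...]]. A call has 1 to 8 rows; each row shifts and turns the commanded pose from where the row before left it, along the tool's axes as they then stand; what a row does not reach is not made up. A row lasts 1/12 s, in which the tool goes at most 41.7 mm and 7.16 degrees, less where a joint would pass 70% of its speed; a pose out of reach is approached as far as the arm can. A call with a gripper value outside its range is refused whole. The fingers move at their own pace and stop on an object; "grip_force" is the grip in N (left out, the last holds). Time passes only in rows, so rows that do not move let the fingers close. It gives the time, the measured TCP pose, the force, the opening and the grip force at its end, in the units of the state.
- sensors.get_obs(): the state, without advancing time (a new reading comes with each control period).
- grab_frame(name): name is "scene" or "top" or "wrist"; returns a dict with "img" (420x560x3 uint8, blue, green, red), "z_map" (420x560 float32, m along the optical axis (not along the pixel's ray), 0 where there is no reading), "K" (3x3 intrinsics, pixels), "xyz" and "rotation" of the camera in the world. Camera axes: x right, y down, z forward; pixel columns grow to the right and rows downward; lengths in m; the calibration is good to about 2 mm. The wrist camera is an equidistant fisheye: a pixel r from the principal point sees the ray r / f radians off the axis. A picture is of the moment at which its call begins.
- ticket.hand_in(): hands the job in; it is judged then, once.
The state is a dict: "clock": time; "joints": joint angles; "joint_velocities": joint speeds; "effort": joint torques, N m; "eef_pos": TCP position; "tcp_rot": TCP orientation; "force": force on the tool from outside, world axes, zero at the start; "ft_torque": the same for the moment, N m; "grip_width": finger opening in m; "grasp_force": force on a finger pad.
Only numpy, scipy, OpenCV 4.12 (cv2) and the standard library are available. Lean on these libraries where they do the work, as an engineer would, in place of code of your own. Each camera call takes 0.05 s, during which the arm holds its last target. There are 200 camera calls.

## Working session

There is one attempt and no reset: what is moved stays moved. The work goes in short steps, Python scripts to look and compute and a tool call to move; the robot and the scene stay as the last step left them, time stands still between calls to the robot, and variables do not carry over. Pictures are saved under pics/ and viewed, at most 10 in all, crops included, and the job is handed in when it is done.

Besides the shell and the picture viewer there is one more tool, called after "Emit:" by a JSON object that holds its "api" and its "payload", one argument or row to a line. servo_tool: Moves the arm, as the interface text tells. Its arguments: {"type":"object","properties":{"commands":{"type":"array"},"grip_force":{"type":"number"}},"required":["commands"]}

```bash
mkdir -p pics; ls; python3 - <<'E'
from rig import sensors, grab_frame
import cv2,numpy as np
o=sensors.get_obs(); print(o)
for n in("top","scene"):
    f=grab_frame(n); cv2.imwrite(f"pics/{n}0.png",f["img"]); np.savez(f"pics/{n}0.npz",**f)
    print(n,f["K"],f["xyz"],f["rotation"])
E
```

```text
pics
{'clock': 0.0, 'joints': array([ 1.23595256e+00,  8.79564977e-02,  1.37232636e+00,  2.63999510e-05,
        1.68359824e+00, -1.03080312e-01]), 'joint_velocities': array([ 1.68989434e-03,  1.06708009e-03, -5.80995166e-04,  7.93075921e-05,
       -2.32839047e-04, -3.32792851e-04]), 'effort': array([ 7.10581680e-04, -3.51867414e+01, -3.13276291e+01,  2.70486277e-05,
        1.05402197e-02,  2.42170495e-05]), 'eef_pos': array([0.12620173, 0.53495966, 0.30270155]), 'tcp_rot': array([-3.13931905e+00, -2.61576009e-04,  2.90983184e+00]), 'force': array([0.7261128 , 0.06294656, 0.41518361]), 'ft_torque': array([0.04998266, 0.05720396, 0.04774648]), 'grasp_force': 0.0, 'grip_width': 0.08558701435423287}
top [[476.35932267   0.         273.76575596]
 [  0.         476.35932267 206.06257771]
 [  0.           0.           1.        ]] [0.40864601 0.02725211 1.1838821 ] [-3.0596773   0.01646901 -1.5952261 ]
scene [[440.58480308   0.         274.35638203]
 [  0.         440.58480308 212.31301757]
 [  0.           0.           1.        ]] [ 0.03446278 -0.46169712  0.69892737] [-2.29490758 -0.0052576  -0.71846136]
```

View pics/top0.png

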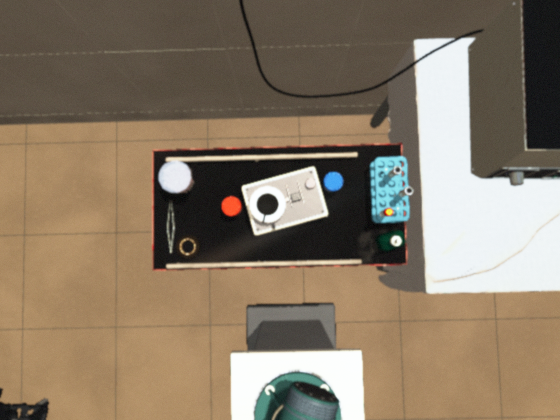

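The top picture shows the mixer at about (285,200), with the ring near (267,205), catch (296,197) and knob (310,184). The red cup is at (231,206) and the blue cup at (333,181). I'll measure these and enlarge the crop.

```bash
cat > h.py <<'E'
import numpy as np,cv2
from scipy.spatial.transform import Rotation as R
def cloud(f):
    z=f["z_map"];K=f["K"];v,u=np.indices(z.shape)
    p=np.stack([(u-K[0,2])/K[0,0]*z,(v-K[1,2])/K[1,1]*z,z],-1)
    return p@R.from_euler("xyz",f["rotation"]).as_matrix().T+f["xyz"]
def proj(f,P):
    q=(np.atleast_2d(P)-f["xyz"])@R.from_euler("xyz",f["rotation"]).as_matrix()
    return q[:,:2]/q[:,2:]*f["K"][0,0]+f["K"][:2,2]
def toplane(f,uv,h):
    K=f["K"];uv=np.atleast_2d(uv).astype(float)
    d=np.c_[(uv-K[:2,2])/K[0,0],np.ones(len(uv))]@R.from_euler("xyz",f["rotation"]).as_matrix().T
    return f["xyz"]+d*((h-f["xyz"][2])/d[:,2:])
E
python3 - <<'E'
from h import *
t=np.load("pics/top0.npz");s=np.load("pics/scene0.npz")
for n,f in(("top",t),("scene",s)):
    P=cloud(f);ok=(f["z_map"]>0)
    reg=ok&(abs(P[...,0]-.43)<.15)&(abs(P[...,1])<.2)
    print(n,"table z",np.median(P[reg&(abs(P[...,2])<.015)][:,2]))
    m=reg&(abs(P[...,2]-.05)<.006)&(f["img"].min(2)>90)
    n_,lab,st,c=cv2.connectedComponentsWithStats(m.astype(np.uint8)); k=1+np.argmax(st[1:,4])
    q=P[lab==k]; hull=cv2.convexHull((q[:,:2]*1000).astype(np.float32)); print("plate",st[k],np.median(q[:,2]),cv2.minAreaRect(hull))
    m=reg&(abs(P[...,2]-.078)<.007)&(f["img"].min(2)>90)
    n_,lab,st,c=cv2.connectedComponentsWithStats(m.astype(np.uint8)); k=1+np.argmax(st[1:,4]);q=P[lab==k]
    print("ring",len(q),np.median(q[:,2]),cv2.minEnclosingCircle((q[:,:2]*1000).astype(np.float32)),c[k],q.mean(0))
a=cv2.resize(t["img"][155:250,215:350],None,fx=5.8,fy=5.8,interpolation=cv2.INTER_CUBIC);cv2.imwrite("pics/topc.png",a)
E
python3 -c "
import cv2;a=cv2.imread('pics/scene0.png');cv2.imwrite('pics/scene0b.png',cv2.resize(a,(784,588)))"
```

```text
top table z 0.0009694456180220357
plate [ 242  173   86   63 2515] 0.05071770837121825 ((514.2763671875, 18.762489318847656), (123.96742248535156, 183.95159912109375), 13.812740325927734)
ring 648 0.0788318349659266 ((504.4282531738281, 59.572017669677734), 43.407344818115234) [266.80246914 204.39814815] [0.50415854 0.05936149 0.07875224]
scene table z -0.0006798738377555291
plate [ 245  212   97   56 2157] 0.04922355926061328 ((514.3468627929688, 16.63336944580078), (123.75071716308594, 183.7706756591797), 14.837334632873535)
ring 616 0.07701404581302712 ((504.5753479003906, 58.040035247802734), 44.12392807006836) [278.71753247 214.41558442] [0.50296056 0.05510856 0.07670452]
```

View pics/topc.png

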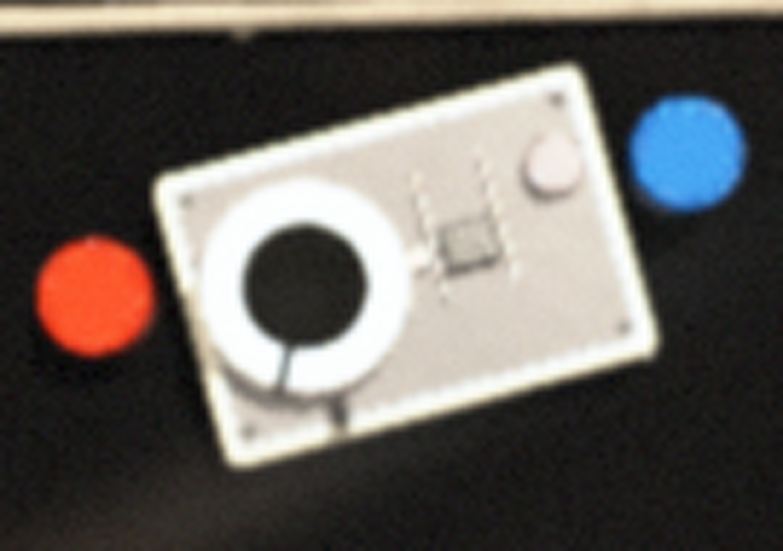

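View pics/scene0b.png

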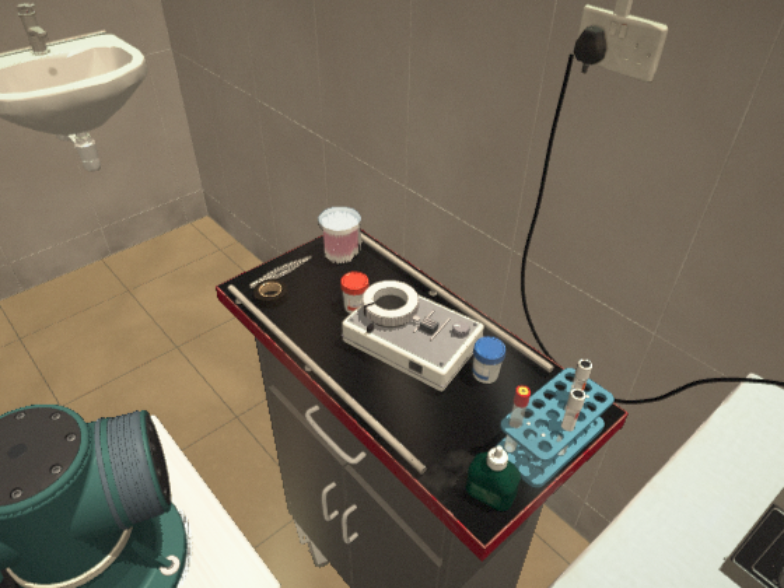

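Measured: mixer at about (0.514, 0.018), yaw 14.3°. Both cameras agree on the sizes (124 x 184 mm), and the ring comes out at (0.504, 0.058), as predicted. The mark in the crop at (285,365) is about 30° before the pointer at (338,410), and the angle grows towards the pointer. I'll close the fingers and move above the -x side of the catch.

Emit:
{"api": "servo_tool", "payload": {
  "commands": [
    [[-0.0267,-0.0252,0,0,0,0,0],[-0.0267,-0.0252,0,0,0,0,0],[-0.0267,-0.0252,0,0,0,0,0],[-0.0267,-0.0252,0,0,0,0,0],[-0.0267,-0.0252,0,0,0,0,0],[-0.0267,-0.0252,0,0,0,0,0],[-0.0267,-0.0252,0,0,0,0,0],[-0.0267,-0.0252,0,0,0,0,0]]
  ]
}}

```text
clock: 0.77
eef_pos: [0.2882, 0.2883, 0.3035]
tcp_rot: [-3.141, -0.0, 2.91]
force: [0.7, -0.5, -0.1]
grip_width: 0.0003
grasp_force: 0.0
```

Emit:
{"api": "servo_tool", "payload": {
  "commands": [
    [[-0.0267,-0.0252,0,0,0,0,0],[-0.0267,-0.0252,0,0,0,0,0],[-0.0267,-0.0252,0,0,0,0,0],[-0.0267,-0.0252,0,0,0,0,0],[-0.0267,-0.0252,0,0,0,0,0],[-0.0267,-0.0252,0,0,0,0,0],[-0.0267,-0.0252,0,0,0,0,0],[-0.0267,-0.0252,0,0,0,0,0]]
  ]
}}

```text
clock: 1.43
eef_pos: [0.4499, 0.043, 0.3035]
tcp_rot: [3.141, -0.001, 2.909]
force: [0.3, 0.9, 0.3]
grip_width: 0.0001
grasp_force: 0.0
```

Emit:
{"api": "servo_tool", "payload": {
  "commands": [
    [[-0.0267,-0.0252,0,0,0,0,0],[-0.0267,-0.0252,0,0,0,0,0],[0,0,0.01,0,0,7,0],[0,0,0.01,0,0,7,0],[0,0,0.01,0,0,7,0],[0,0,0.01,0,0,7,0],[0,0,0.01,0,0,7,0],[0,0,0.01,0,0,7,0]]
  ]
}}

```text
clock: 2.1
eef_pos: [0.4896, -0.0166, 0.2428]
tcp_rot: [-3.141, -0.001, 2.17]
force: [-0.8, 0.3, -0.1]
grip_width: -0.0002
grasp_force: 0.0
```

Emit:
{"api": "servo_tool", "payload": {
  "commands": [
    [[0,0,0.01,0,0,7,0],[0,0,0.01,0,0,7,0],[0,0,0.01,0,0,7,0],[0,0,0.01,0,0,7,0],[0,0,0,0,0,7,0],[0,0,0,0,0,7,0],[0,0,0,0,0,7,0],[0,0,0,0,0,7,0]]
  ]
}}

```text
clock: 2.77
eef_pos: [0.4895, -0.0165, 0.2032]
tcp_rot: [-3.14, 0.0, 1.193]
force: [0.3, 0.0, 0.5]
grip_width: 0.0
grasp_force: 0.0
```

Emit:
{"api": "servo_tool", "payload": {
  "commands": [
    [[0,0,0,0,0,7,0],[0,0,0,0,0,7,0],[0,0,0,0,0,7,0],[0,0,0,0,0,7,0],[0,0,0,0,0,7,0],[0,0,0,0,0,7,0],[0,0,0,0,0,7,0],[0,0,0,0,0,0,0]]
  ]
}}

```text
clock: 3.43
eef_pos: [0.4896, -0.0165, 0.2033]
tcp_rot: [-3.141, 0.001, 0.342]
force: [-0.4, 1.0, -0.2]
grip_width: -0.0003
grasp_force: 0.0
```

Emit:
{"api": "servo_tool", "payload": {
  "commands": [
    [[0,0,0.012,0,0,5.3,0],[0,0,0.012,0,0,0,0],[0,0,0.012,0,0,0,0],[0,0,0.012,0,0,0,0],[0,0,0.009,0,0,0,0],[0,0,0,0,0,0,0]]
  ]
}}

```text
clock: 3.93
eef_pos: [0.4881, -0.0163, 0.1436]
tcp_rot: [-3.139, 0.006, 0.254]
force: [-0.8, -0.0, 0.4]
grip_width: -0.0001
grasp_force: 0.0
```

```bash
python3 - <<'E'
from rig import sensors, grab_frame
from h import *
print(sensors.get_obs()["eef_pos"],sensors.get_obs()["tcp_rot"],sensors.get_obs()["force"])
f=grab_frame("scene");w=grab_frame("wrist")
np.savez("pics/w1.npz",**w)
print(w["xyz"],w["rotation"],w["K"])
a=cv2.resize(f["img"][170:290,230:350],(590,590),interpolation=cv2.INTER_CUBIC)
b=cv2.resize(w["img"],None,fx=.7,fy=.7)
cv2.imwrite("pics/s1.png",a);cv2.imwrite("pics/w1.png",w["img"])
E
```

```text
[ 0.48813447 -0.01629991  0.14358251] [-3.13906615  0.0057059   0.25370988] [-0.8269109  -0.01256856  0.40292034]
[0.56315952 0.00339957 0.21471401] [ 2.83286582e+00  1.44650123e-03 -1.31811059e+00] [[325.1922621    0.         286.36913106]
 [  0.         325.1922621  212.9063725 ]
 [  0.           0.           1.        ]]
```

View pics/s1.png

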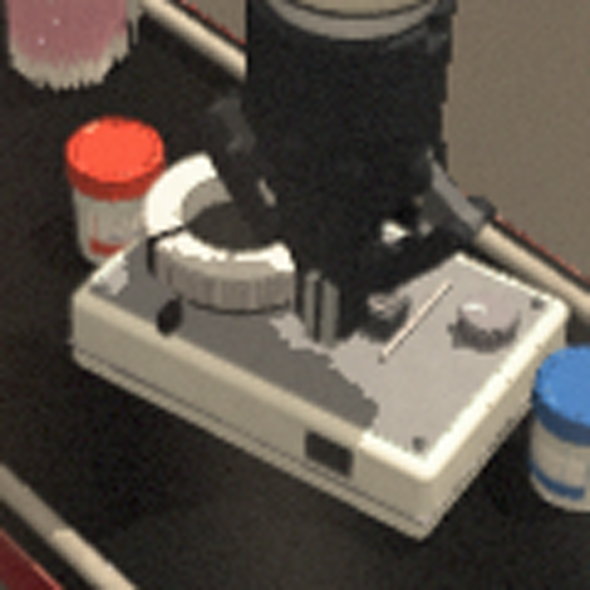

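View pics/w1.png

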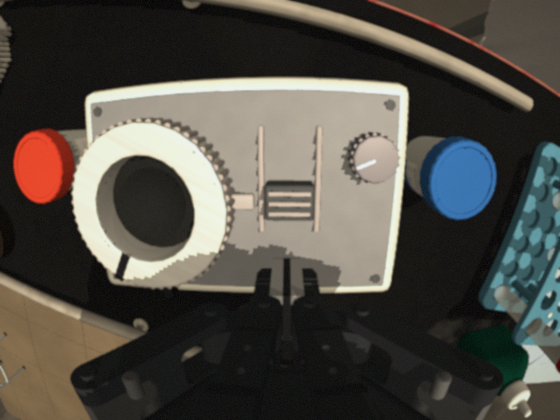

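The scene crop shows both fingertips shut just above the plate on the -x side of the catch. In the wrist picture the tips are at (285,265), in line with the catch at (290,200), and the mark is at (122,265). I'll go down, then push.

Emit:
{"api": "servo_tool", "payload": {
  "commands": [
    [[0,0,0.004,0,0,0,0],[0,0,0.004,0,0,0,0],[0,0,0.002,0,0,0,0],[0,0,0,0,0,0,0]]
  ]
}}

```text
clock: 4.37
eef_pos: [0.4897, -0.0165, 0.1365]
tcp_rot: [-3.141, 0.001, 0.252]
force: [-0.9, -0.4, 0.0]
grip_width: 0.0001
grasp_force: 0.0
```

```bash
python3 - <<'E'
from rig import sensors
from h import *
f=np.load("pics/scene0.npz");o=sensors.get_obs();print(o["eef_pos"],o["force"])
c,s=np.cos(.2537),np.sin(.2537)
for L in(.060,.073,.086): print(L,[((proj(f,[.4881+c*dx+s*0,-.0163+s*dx,.1436-L])[0]-[230,170])*4.917).round() for dx in(-.011,.011)])
E
```

```text
[ 0.48969505 -0.01652632  0.1365253 ] [-0.92299889 -0.44703953  0.00778295]
0.06 [array([314., 325.]), array([343., 294.])]
0.073 [array([313., 347.]), array([342., 316.])]
0.086 [array([312., 370.]), array([340., 339.])]
```

Emit:
{"api": "servo_tool", "payload": {
  "commands": [
    [[0,0,0.004,0,0,0,0],[0,0,0.002,0,0,0,0],[0,0,0,0,0,0,0],[0.004,0,0,0,0,0,0],[0.004,0,0,0,0,0,0],[0.003,0,0,0,0,0,0],[0.003,0,0,0,0,0,0],[0.003,0,0,0,0,0,0]]
  ]
}}

```text
clock: 5.03
eef_pos: [0.5066, -0.0123, 0.131]
tcp_rot: [3.141, 0.001, 0.252]
force: [-1.1, -0.3, 1.0]
grip_width: 0.0
grasp_force: 0.7
```

Emit:
{"api": "servo_tool", "payload": {
  "commands": [
    [[0.003,0,0,0,0,0,0],[0.003,0,0,0,0,0,0],[0.003,0,0,0,0,0,0],[0.001,0,0,0,0,0,0],[0.001,0,0,0,0,0,0],[0.001,0,0,0,0,0,0],[0.001,0,0,0,0,0,0]]
  ]
}}

```text
clock: 5.62
eef_pos: [0.519, -0.0091, 0.1308]
tcp_rot: [-3.142, 0.0, 0.252]
force: [-1.0, -1.1, -0.1]
grip_width: -0.0
grasp_force: 0.6
```

Emit:
{"api": "servo_tool", "payload": {
  "commands": [
    [[0.001,0,0,0,0,0,0],[0.001,0,0,0,0,0,0],[0,0,0,0,0,0,0]]
  ]
}}

```text
clock: 5.87
eef_pos: [0.5201, -0.0088, 0.1308]
tcp_rot: [-3.141, 0.003, 0.252]
force: [-3.2, -2.9, 3.0]
grip_width: -0.0002
grasp_force: 2.5
```

Emit:
{"api": "servo_tool", "payload": {
  "commands": [
    [[0.001,0,0,0,0,0,0],[0.001,0,0,0,0,0,0],[0,0,0,0,0,0,0]]
  ]
}}

```text
clock: 6.12
eef_pos: [0.5206, -0.0087, 0.1308]
tcp_rot: [-3.141, 0.007, 0.252]
force: [-8.9, -4.0, 6.1]
grip_width: 0.0003
grasp_force: 5.2
```

The stop was reached: force rose to about 10 N with no further motion. I'll back off, rise, open to about 54 mm so that each fingertip sits over the flat annulus, go to the ring axis, and wind back.

Emit:
{"api": "servo_tool", "payload": {
  "commands": [
    [[-0.004,0,0,0,0,0,0],[-0.006,0,0,0,0,0,0],[0,0,-0.02,0,0,0,0],[0,0,-0.02,0,0,0,0],[0,0,-0.02,0,0,0,0],[0,-0.023,-0.01,0,0,0,0.63],[0.005,-0.023,0,0,0,0,0.63],[0.004,-0.023,0,0,0,0,0.63]]
  ]
}}

```text
clock: 6.78
eef_pos: [0.5054, 0.0592, 0.2025]
tcp_rot: [3.142, -0.005, 0.25]
force: [-0.3, 0.2, 0.2]
grip_width: 0.0359
grasp_force: 0.0
```

Emit:
{"api": "servo_tool", "payload": {
  "commands": [
    [[0,0,0,0,0,7,0.63],[0,0,0,0,0,7,0.63],[0,0,0,0,0,7,0.63],[0,0,0,0,0,7,0.63],[0,0,0,0,0,7,0.63],[0,0,0,0,0,7,0.63],[0,0,0,0,0,7,0.63],[0,0,0,0,0,7,0.63]]
  ]
}}

```text
clock: 7.45
eef_pos: [0.5049, 0.0588, 0.2009]
tcp_rot: [-3.14, -0.001, -0.732]
force: [0.6, -0.3, -0.1]
grip_width: 0.0537
grasp_force: 0.0
```

```bash
python3 - <<'E'
from rig import sensors, grab_frame
from h import *
o=sensors.get_obs();print(o["clock"],o["eef_pos"],o["tcp_rot"],o["grip_width"],o["joints"][5],o["force"])
w=grab_frame("wrist");np.savez("pics/w2.npz",**w);cv2.imwrite("pics/w2.png",w["img"])
E
```

```text
7.45 [0.50486389 0.0587832  0.20090637] [-3.13969667e+00 -5.06348543e-04 -7.31597882e-01] 0.05370157908198945 2.3060809250558627 [ 0.57086615 -0.28575172 -0.08498437]
```

View pics/w2.png

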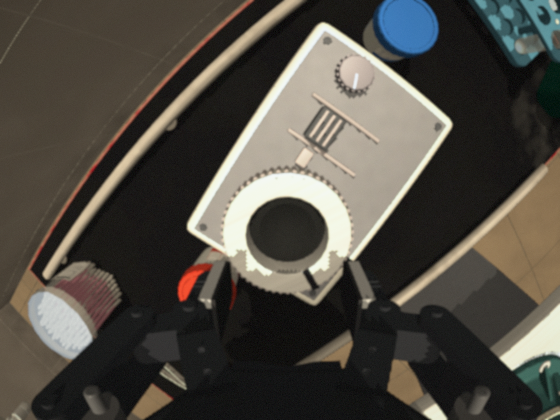

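The wrist picture shows the fingers either side of the ring, whose centre is at (288,230); the mark is at (312,280). The catch at (322,128) is now in the far part of its rails. I'll wind 10° more and go down carefully.

Emit:
{"api": "servo_tool", "payload": {
  "commands": [
    [[0,0,0.012,0,0,5,0.63],[0,0,0.012,0,0,5,0.63],[0,0,0.012,0,0,0,0.63],[0,0,0.01,0,0,0,0.63],[0,0,0.002,0,0,0,0.63],[0,0,0,0,0,0,0.63]]
  ]
}}

```text
clock: 8.0
eef_pos: [0.504, 0.0585, 0.1516]
tcp_rot: [3.14, 0.002, -0.898]
force: [0.3, -0.1, 0.1]
grip_width: 0.0542
grasp_force: 0.0
```

```bash
cat > mark.py <<'E'
from rig import sensors, grab_frame
from h import *
import sys
def fish(w,P):
    q=(P-w["xyz"])@R.from_euler("xyz",w["rotation"]).as_matrix()
    h=np.hypot(q[:,0],q[:,1]);r=np.arctan2(h,q[:,2])*w["K"][0,0]
    return q[:,:2]/h[:,None]*r[:,None]+w["K"][:2,2]
def find(w,pr,z,C=(.5042,.0586),yaw=.2502,radii=(.029,.032,.035,.038,.041)):
    a=np.radians(np.arange(-180,180,1.)); out=[]
    for r in radii:
        al=yaw+np.pi+a
        uv=pr(w,np.c_[C[0]+r*np.cos(al),C[1]+r*np.sin(al),0*al+z]).astype(np.float32)
        out.append(cv2.remap(w["img"].max(2),uv[None,:,0],uv[None,:,1],cv2.INTER_LINEAR)[0])
    return np.array(out).astype(float)
def report(w,pr,z=.078,**k):
    g=find(w,pr,z,**k); m=g.max(0)   # dark at all radii
    d=np.where(m<90)[0]-180
    print("dark deg",[ (s[0],s[-1]) for s in np.split(d,np.where(np.diff(d)>1)[0]+1)] if len(d) else m.min())
if __name__=="__main__":
    o=sensors.get_obs();print(o["clock"],o["eef_pos"],o["tcp_rot"],o["joints"][5],o["force"])
    if len(sys.argv)>1: w=grab_frame("wrist");np.savez(f"pics/{sys.argv[1]}.npz",**w);report(w,fish);cv2.imwrite(f"pics/{sys.argv[1]}.png",w["img"])
    if len(sys.argv)>2: t=grab_frame("top"); report(t,proj)
E
python3 mark.py; python3 - <<'E'
from mark import *
report(np.load("pics/w2.npz"),fish);report(np.load("pics/w1.npz"),fish)
report(np.load("pics/top0.npz"),proj,radii=(.032,.034,.036))
report(np.load("pics/scene0.npz"),proj,radii=(.032,.034,.036))
E
```

```text
8.0 [0.50404911 0.05852804 0.15163278] [ 3.13995097e+00  1.64031882e-03 -8.98384724e-01] 2.4728160097094287 [ 0.26750971 -0.13041948  0.09367786]
dark deg [(np.int64(-33), np.int64(-28))]
dark deg [(np.int64(-33), np.int64(-28))]
dark deg 178.0
dark deg 115.0
```

Emit:
{"api": "servo_tool", "payload": {
  "commands": [
    [[0,0,0.002,0,0,0,0.63],[0,0,0,0,0,0,0.63]]
  ]
}}

```text
clock: 8.17
eef_pos: [0.505, 0.0585, 0.1513]
tcp_rot: [-3.141, -0.001, -0.899]
force: [-0.1, -0.6, -0.7]
grip_width: 0.0539
grasp_force: 0.0
```

Emit:
{"api": "servo_tool", "payload": {
  "commands": [
    [[0,0,0.002,0,0,0,0.63],[0,0,0,0,0,0,0.63]]
  ]
}}

```text
clock: 8.33
eef_pos: [0.5049, 0.0585, 0.1492]
tcp_rot: [-3.141, -0.0, -0.9]
force: [0.1, -0.6, -0.0]
grip_width: 0.054
grasp_force: 0.0
```

Emit:
{"api": "servo_tool", "payload": {
  "commands": [
    [[0,0,0.002,0,0,0,0.63],[0,0,0,0,0,0,0.63]]
  ]
}}

```text
clock: 8.5
eef_pos: [0.5049, 0.0585, 0.147]
tcp_rot: [-3.141, -0.0, -0.9]
force: [1.0, -0.7, -0.2]
grip_width: 0.0537
grasp_force: 0.0
```

Emit:
{"api": "servo_tool", "payload": {
  "commands": [
    [[0,0,0.002,0,0,0,0.63],[0,0,0,0,0,0,0.63]]
  ]
}}

```text
clock: 8.67
eef_pos: [0.5049, 0.0585, 0.1455]
tcp_rot: [-3.141, -0.0, -0.9]
force: [-0.7, 0.0, 4.9]
grip_width: 0.0538
grasp_force: 2.3
```

Emit:
{"api": "servo_tool", "payload": {
  "commands": [
    [[0,0,0.001,0,0,0,0.63],[0,0,0,0,0,0,0.63]]
  ]
}}

```text
clock: 8.83
eef_pos: [0.5049, 0.0585, 0.1447]
tcp_rot: [-3.141, -0.001, -0.9]
force: [-1.2, 0.4, 5.9]
grip_width: 0.054
grasp_force: 2.7
```

Emit:
{"api": "servo_tool", "payload": {
  "commands": [
    [[0,0,0.001,0,0,0,0.63],[0,0,0,0,0,0,0.63]]
  ]
}}

```text
clock: 9.0
eef_pos: [0.5049, 0.0585, 0.1439]
tcp_rot: [-3.141, -0.001, -0.9]
force: [-0.9, 0.1, 6.5]
grip_width: 0.0538
grasp_force: 3.1
```

Pressing with 6.5 N on the ring. First part of the stroke counter-clockwise.

Emit:
{"api": "servo_tool", "payload": {
  "commands": [
    [[0,0,0,0,0,-3,0.63],[0,0,0,0,0,-5,0.63],[0,0,0,0,0,-6,0.63],[0,0,0,0,0,-6,0.63],[0,0,0,0,0,-6,0.63],[0,0,0,0,0,-6,0.63],[0,0,0,0,0,-4,0.63],[0,0,0,0,0,0,0.63]]
  ]
}}

```text
clock: 9.67
eef_pos: [0.5051, 0.0586, 0.1441]
tcp_rot: [-3.141, -0.001, -0.269]
force: [-1.1, 0.0, 5.3]
grip_width: 0.0537
grasp_force: 3.0
```

```bash
python3 - <<'E'
from mark import *
w=grab_frame("wrist");cv2.imwrite("pics/w3.png",w["img"]);np.savez("pics/w3.npz",**w);report(w,fish,.0745)
g=find(w,fish,.0745).max(0); print(g[150:210].astype(int))
E
```

```text
dark deg [(np.int64(3), np.int64(9)), (np.int64(38), np.int64(39))]
[170 171 171 172 172 171 171 171 172 170 171 173 173 172 173 172 172 173
 173 173 173 173 172 170 171 171 170 170 169 164 163 148 102  48  25  26
  24  24  31  74 126 157 165 169 170 170 170 170 172 172 172 172 172 172
 173 173 171 173 173 173]
```

Ring followed exactly (36° turned, mark now +6°). I'll continue the stroke.

Emit:
{"api": "servo_tool", "payload": {
  "commands": [
    [[0,0,0,0,0,-7,0.63],[0,0,0,0,0,-7,0.63],[0,0,0,0,0,-7,0.63],[0,0,0,0,0,-7,0.63],[0,0,0,0,0,-7,0.63],[0,0,0,0,0,-7,0.63],[0,0,0,0,0,-7,0.63],[0,0,0,0,0,-7,0.63]]
  ]
}}

```text
clock: 10.38
eef_pos: [0.5051, 0.0588, 0.1441]
tcp_rot: [3.141, -0.002, 0.711]
force: [-1.3, 1.0, 6.1]
grip_width: 0.0535
grasp_force: 3.0
```

Emit:
{"api": "servo_tool", "payload": {
  "commands": [
    [[0,0,0,0,0,-7,0.63],[0,0,0,0,0,-7,0.63],[0,0,0,0,0,-7,0.63],[0,0,0,0,0,-7,0.63],[0,0,0,0,0,-7,0.63],[0,0,0,0,0,-7,0.63],[0,0,0,0,0,-7,0.63],[0,0,0,0,0,-7,0.63]]
  ]
}}

```text
clock: 11.05
eef_pos: [0.5049, 0.059, 0.144]
tcp_rot: [3.14, -0.001, 1.689]
force: [-2.2, 0.9, 6.0]
grip_width: 0.0538
grasp_force: 3.1
```

Emit:
{"api": "servo_tool", "payload": {
  "commands": [
    [[0,0,0,0,0,-7,0.63],[0,0,0,0,0,-7,0.63],[0,0,0,0,0,-7,0.63],[0,0,0,0,0,-7,0.63],[0,0,0,0,0,-7,0.63],[0,0,0,0,0,-7,0.63],[0,0,0,0,0,-7,0.63],[0,0,0,0,0,-7,0.63]]
  ]
}}

```text
clock: 11.72
eef_pos: [0.5047, 0.0589, 0.1439]
tcp_rot: [3.14, -0.0, 2.666]
force: [-2.7, 1.4, 6.3]
grip_width: 0.0539
grasp_force: 3.1
```

Emit:
{"api": "servo_tool", "payload": {
  "commands": [
    [[0,0,0,0,0,-7,0.63],[0,0,0,0,0,-7,0.63],[0,0,0,0,0,-7,0.63],[0,0,0,0,0,-7,0.63],[0,0,0,0,0,-7,0.63],[0,0,0,0,0,-7,0.63],[0,0,0,0,0,-7,0.63],[0,0,0,0,0,-7,0.63]]
  ]
}}

```text
clock: 12.38
eef_pos: [0.5046, 0.0587, 0.1439]
tcp_rot: [3.141, 0.0, -2.64]
force: [-2.5, -0.2, 6.3]
grip_width: 0.0538
grasp_force: 3.1
```

Emit:
{"api": "servo_tool", "payload": {
  "commands": [
    [[0,0,0,0,0,-7,0.63],[0,0,0,0,0,-5,0.63],[0,0,0,0,0,-2,0.63],[0,0,0,0,0,0,0.63]]
  ]
}}

```text
clock: 12.72
eef_pos: [0.5046, 0.0586, 0.1439]
tcp_rot: [3.141, 0.0, -2.4]
force: [-2.2, 1.0, 6.0]
grip_width: 0.0539
grasp_force: 3.1
```

```bash
python3 mark.py
```

```text
12.7167 [0.5046009  0.05864571 0.14388888] [ 3.14132688e+00  3.88444807e-04 -2.39978671e+00] -2.308876874551175 [-2.18883748  1.00587962  6.00289004]
```

Lift and rewind 266°.

Emit:
{"api": "servo_tool", "payload": {
  "commands": [
    [[0,0,-0.006,0,0,0,0.63],[0,0,-0.009,0,0,0,0.63],[0,0,0,0,0,7,0.63],[0,0,0,0,0,7,0.63],[0,0,0,0,0,7,0.63],[0,0,0,0,0,7,0.63],[0,0,0,0,0,7,0.63],[0,0,0,0,0,7,0.63]]
  ]
}}

```text
clock: 13.38
eef_pos: [0.5047, 0.0584, 0.1581]
tcp_rot: [3.142, -0.0, -3.14]
force: [-0.1, -0.3, -0.4]
grip_width: 0.054
grasp_force: 0.0
```

```bash
python3 mark.py w4
```

```text
13.3833 [0.50467269 0.05842318 0.15811693] [ 3.14158144e+00 -7.59257162e-05 -3.14044742e+00] -1.5683375034457556 [-0.0612235  -0.25235062 -0.36837405]
dark deg 104.0
```

Emit:
{"api": "servo_tool", "payload": {
  "commands": [
    [[0,0,0,0,0,7,0.63],[0,0,0,0,0,7,0.63],[0,0,0,0,0,7,0.63],[0,0,0,0,0,7,0.63],[0,0,0,0,0,7,0.63],[0,0,0,0,0,7,0.63],[0,0,0,0,0,7,0.63],[0,0,0,0,0,7,0.63]]
  ]
}}

```text
clock: 14.1
eef_pos: [0.5047, 0.0584, 0.1581]
tcp_rot: [-3.142, -0.0, 2.168]
force: [0.0, -0.2, 0.2]
grip_width: 0.054
grasp_force: 0.0
```

Emit:
{"api": "servo_tool", "payload": {
  "commands": [
    [[0,0,0,0,0,7,0.63],[0,0,0,0,0,7,0.63],[0,0,0,0,0,7,0.63],[0,0,0,0,0,7,0.63],[0,0,0,0,0,7,0.63],[0,0,0,0,0,7,0.63],[0,0,0,0,0,7,0.63],[0,0,0,0,0,7,0.63]]
  ]
}}

```text
clock: 14.77
eef_pos: [0.5047, 0.0584, 0.158]
tcp_rot: [-3.142, 0.0, 1.191]
force: [-0.6, -0.5, 0.6]
grip_width: 0.0537
grasp_force: 0.0
```

Emit:
{"api": "servo_tool", "payload": {
  "commands": [
    [[0,0,0,0,0,7,0.63],[0,0,0,0,0,7,0.63],[0,0,0,0,0,7,0.63],[0,0,0,0,0,7,0.63],[0,0,0,0,0,7,0.63],[0,0,0,0,0,7,0.63],[0,0,0,0,0,7,0.63],[0,0,0,0,0,7,0.63]]
  ]
}}

```text
clock: 15.43
eef_pos: [0.5047, 0.0584, 0.1581]
tcp_rot: [3.142, 0.0, 0.213]
force: [0.3, 0.2, 1.2]
grip_width: 0.0534
grasp_force: 0.0
```

Emit:
{"api": "servo_tool", "payload": {
  "commands": [
    [[0,0,0,0,0,7,0.63],[0,0,0,0,0,7,0.63],[0,0,0,0,0,7,0.63],[0,0,0,0,0,7,0.63],[0,0,0,0,0,7,0.63],[0,0,0,0,0,7,0.63],[0,0,0,0,0,7,0.63],[0,0,0,0,0,7,0.63]]
  ]
}}

```text
clock: 16.1
eef_pos: [0.5047, 0.0584, 0.1581]
tcp_rot: [3.142, 0.0, -0.764]
force: [-0.5, 0.0, -0.4]
grip_width: 0.0541
grasp_force: 0.0
```

```bash
python3 mark.py w5
```

```text
16.1 [0.50467371 0.05842631 0.15805977] [ 3.14153016e+00  5.67453555e-05 -7.64102571e-01] 2.3385207383152538 [-0.52669245  0.00443564 -0.381005  ]
dark deg [(np.int64(-119), np.int64(-112))]
```

Mark at -115.5° (i.e. 244.5°), as expected. Press again and do the second stroke (240°).

Emit:
{"api": "servo_tool", "payload": {
  "commands": [
    [[0,0,0.008,0,0,0,0.63],[0,0,0.004,0,0,0,0.63],[0,0,0.002,0,0,0,0.63],[0,0,0,0,0,0,0.63]]
  ]
}}

```text
clock: 16.48
eef_pos: [0.5049, 0.0585, 0.1442]
tcp_rot: [-3.141, -0.0, -0.758]
force: [-1.9, -0.1, 5.9]
grip_width: 0.0538
grasp_force: 3.0
```

Emit:
{"api": "servo_tool", "payload": {
  "commands": [
    [[0,0,0,0,0,-4,0.63],[0,0,0,0,0,-7,0.63],[0,0,0,0,0,-7,0.63],[0,0,0,0,0,-7,0.63],[0,0,0,0,0,-7,0.63],[0,0,0,0,0,-7,0.63],[0,0,0,0,0,-7,0.63],[0,0,0,0,0,-7,0.63]]
  ]
}}

```text
clock: 17.15
eef_pos: [0.5051, 0.0585, 0.1449]
tcp_rot: [-3.142, -0.001, 0.173]
force: [-0.3, 1.3, 6.3]
grip_width: 0.0535
grasp_force: 2.7
```

Emit:
{"api": "servo_tool", "payload": {
  "commands": [
    [[0,0,0,0,0,-7,0.63],[0,0,0,0,0,-7,0.63],[0,0,0,0,0,-7,0.63],[0,0,0,0,0,-7,0.63],[0,0,0,0,0,-7,0.63],[0,0,0,0,0,-7,0.63],[0,0,0,0,0,-7,0.63],[0,0,0,0,0,-7,0.63]]
  ]
}}

```text
clock: 17.82
eef_pos: [0.5051, 0.0588, 0.1449]
tcp_rot: [3.141, -0.001, 1.15]
force: [-0.1, 2.3, 5.4]
grip_width: 0.0538
grasp_force: 2.7
```

Emit:
{"api": "servo_tool", "payload": {
  "commands": [
    [[0,0,0,0,0,-7,0.63],[0,0,0,0,0,-7,0.63],[0,0,0,0,0,-7,0.63],[0,0,0,0,0,-7,0.63],[0,0,0,0,0,-7,0.63],[0,0,0,0,0,-7,0.63],[0,0,0,0,0,-7,0.63],[0,0,0,0,0,-7,0.63]]
  ]
}}

```text
clock: 18.48
eef_pos: [0.5049, 0.059, 0.1448]
tcp_rot: [3.14, -0.001, 2.128]
force: [-1.1, 1.4, 4.8]
grip_width: 0.0537
grasp_force: 2.7
```

Emit:
{"api": "servo_tool", "payload": {
  "commands": [
    [[0,0,0,0,0,-7,0.63],[0,0,0,0,0,-7,0.63],[0,0,0,0,0,-7,0.63],[0,0,0,0,0,-7,0.63],[0,0,0,0,0,-7,0.63],[0,0,0,0,0,-7,0.63],[0,0,0,0,0,-7,0.63],[0,0,0,0,0,-7,0.63]]
  ]
}}

```text
clock: 19.15
eef_pos: [0.5047, 0.059, 0.1447]
tcp_rot: [3.14, 0.0, 3.105]
force: [-2.0, 1.7, 5.5]
grip_width: 0.0541
grasp_force: 2.8
```

Emit:
{"api": "servo_tool", "payload": {
  "commands": [
    [[0,0,0,0,0,-7,0.63],[0,0,0,0,0,-6,0.63],[0,0,0,0,0,-2,0.63],[0,0,0,0,0,0,0.63],[0,0,-0.006,0,0,0,0.63],[0,0,-0.009,0,0,0,0.63],[0,0,0,0,0,7,0.63],[0,0,0,0,0,7,0.63]]
  ]
}}

```text
clock: 19.82
eef_pos: [0.5049, 0.0584, 0.1598]
tcp_rot: [-3.141, 0.001, 3.109]
force: [-0.2, 0.2, -0.8]
grip_width: 0.0542
grasp_force: 0.0
```

```bash
python3 mark.py w6
```

```text
19.8167 [0.50493289 0.05835435 0.15984108] [-3.14139117e+00  9.80119056e-04  3.10914197e+00] -1.5347104900834372 [-0.19297097  0.21856407 -0.84312536]
dark deg [(np.int64(121), np.int64(124))]
```

Mark at about +122° (481° in all). Rewind 224°.

Emit:
{"api": "servo_tool", "payload": {
  "commands": [
    [[0,0,0,0,0,7,0.63],[0,0,0,0,0,7,0.63],[0,0,0,0,0,7,0.63],[0,0,0,0,0,7,0.63],[0,0,0,0,0,7,0.63],[0,0,0,0,0,7,0.63],[0,0,0,0,0,7,0.63],[0,0,0,0,0,7,0.63]]
  ]
}}

```text
clock: 20.53
eef_pos: [0.5045, 0.0584, 0.1589]
tcp_rot: [-3.141, -0.0, 2.134]
force: [0.1, 0.7, 0.7]
grip_width: 0.0536
grasp_force: 0.0
```

Emit:
{"api": "servo_tool", "payload": {
  "commands": [
    [[0,0,0,0,0,7,0.63],[0,0,0,0,0,7,0.63],[0,0,0,0,0,7,0.63],[0,0,0,0,0,7,0.63],[0,0,0,0,0,7,0.63],[0,0,0,0,0,7,0.63],[0,0,0,0,0,7,0.63],[0,0,0,0,0,7,0.63]]
  ]
}}

```text
clock: 21.2
eef_pos: [0.5045, 0.0584, 0.1589]
tcp_rot: [-3.141, 0.0, 1.157]
force: [0.4, 0.4, -0.7]
grip_width: 0.0537
grasp_force: 0.0
```

Emit:
{"api": "servo_tool", "payload": {
  "commands": [
    [[0,0,0,0,0,7,0.63],[0,0,0,0,0,7,0.63],[0,0,0,0,0,7,0.63],[0,0,0,0,0,7,0.63],[0,0,0,0,0,7,0.63],[0,0,0,0,0,7,0.63],[0,0,0,0,0,7,0.63],[0,0,0,0,0,7,0.63]]
  ]
}}

```text
clock: 21.87
eef_pos: [0.5045, 0.0583, 0.1589]
tcp_rot: [3.142, 0.001, 0.179]
force: [-0.9, -0.1, -0.5]
grip_width: 0.0539
grasp_force: 0.0
```

Emit:
{"api": "servo_tool", "payload": {
  "commands": [
    [[0,0,0,0,0,7,0.63],[0,0,0,0,0,7,0.63],[0,0,0,0,0,7,0.63],[0,0,0,0,0,7,0.63],[0,0,0,0,0,7,0.63],[0,0,0,0,0,7,0.63],[0,0,0,0,0,7,0.63],[0,0,0,0,0,7,0.63]]
  ]
}}

```text
clock: 22.53
eef_pos: [0.5045, 0.0583, 0.1589]
tcp_rot: [3.141, 0.0, -0.798]
force: [-0.6, 0.0, -0.5]
grip_width: 0.0541
grasp_force: 0.0
```

```bash
python3 mark.py w7
```

```text
22.5333 [0.50448641 0.05834849 0.15890948] [ 3.14094411e+00  4.01361657e-04 -7.98234009e-01] 2.3726064647776584 [-0.55064046  0.022262   -0.51120637]
dark deg [(np.int64(120), np.int64(125))]
```

Emit:
{"api": "servo_tool", "payload": {
  "commands": [
    [[0,0,0.008,0,0,0,0.63],[0,0,0.004,0,0,0,0.63],[0,0,0.003,0,0,0,0.63],[0,0,0,0,0,0,0.63]]
  ]
}}

```text
clock: 22.92
eef_pos: [0.5046, 0.0584, 0.1439]
tcp_rot: [3.141, 0.0, -0.793]
force: [-1.3, 0.2, 6.6]
grip_width: 0.0537
grasp_force: 3.1
```

Emit:
{"api": "servo_tool", "payload": {
  "commands": [
    [[0,0,0,0,0,-4,0.63],[0,0,0,0,0,-7,0.63],[0,0,0,0,0,-7,0.63],[0,0,0,0,0,-7,0.63],[0,0,0,0,0,-7,0.63],[0,0,0,0,0,-7,0.63],[0,0,0,0,0,-7,0.63],[0,0,0,0,0,-7,0.63]]
  ]
}}

```text
clock: 23.58
eef_pos: [0.5049, 0.0583, 0.1448]
tcp_rot: [3.141, -0.001, 0.138]
force: [-1.8, -0.2, 4.7]
grip_width: 0.0538
grasp_force: 2.7
```

Emit:
{"api": "servo_tool", "payload": {
  "commands": [
    [[0,0,0,0,0,-7,0.63],[0,0,0,0,0,-7,0.63],[0,0,0,0,0,-7,0.63],[0,0,0,0,0,-7,0.63],[0,0,0,0,0,-7,0.63],[0,0,0,0,0,-7,0.63],[0,0,0,0,0,-7,0.63],[0,0,0,0,0,-7,0.63]]
  ]
}}

```text
clock: 24.25
eef_pos: [0.5053, 0.0586, 0.1449]
tcp_rot: [3.14, -0.001, 1.115]
force: [1.1, 0.7, 4.7]
grip_width: 0.0539
grasp_force: 2.6
```

Emit:
{"api": "servo_tool", "payload": {
  "commands": [
    [[0,0,0,0,0,-7,0.63],[0,0,0,0,0,-7,0.63],[0,0,0,0,0,-7,0.63],[0,0,0,0,0,-7,0.63],[0,0,0,0,0,-7,0.63],[0,0,0,0,0,-7,0.63],[0,0,0,0,0,-7,0.63],[0,0,0,0,0,-7,0.63]]
  ]
}}

```text
clock: 24.92
eef_pos: [0.5052, 0.059, 0.1449]
tcp_rot: [3.139, -0.0, 2.093]
force: [0.2, 2.2, 5.9]
grip_width: 0.054
grasp_force: 2.6
```

Emit:
{"api": "servo_tool", "payload": {
  "commands": [
    [[0,0,0,0,0,-7,0.63],[0,0,0,0,0,-7,0.63],[0,0,0,0,0,-7,0.63],[0,0,0,0,0,-7,0.63],[0,0,0,0,0,-7,0.63],[0,0,0,0,0,-7,0.63],[0,0,0,0,0,-7,0.63],[0,0,0,0,0,-7,0.63]]
  ]
}}

```text
clock: 25.58
eef_pos: [0.5049, 0.0592, 0.1448]
tcp_rot: [3.14, 0.001, 3.07]
force: [-1.3, 2.5, 5.7]
grip_width: 0.0538
grasp_force: 2.7
```

Emit:
{"api": "servo_tool", "payload": {
  "commands": [
    [[0,0,0,0,0,-7,0.63],[0,0,0,0,0,-5,0.63],[0,0,0,0,0,-2,0.63],[0,0,0,0,0,0,0.63]]
  ]
}}

```text
clock: 25.92
eef_pos: [0.5047, 0.0592, 0.1447]
tcp_rot: [3.14, 0.001, -2.973]
force: [-1.1, 3.1, 5.6]
grip_width: 0.0537
grasp_force: 2.8
```

```bash
python3 mark.py w8; python3 - <<'E'
from mark import *
w=np.load("pics/w8.npz");report(w,fish,.0745); g=find(w,fish,.0745);print(g[:,168:192].astype(int))
E
```

```text
25.9167 [0.50474325 0.0591841  0.14470089] [ 3.14000326e+00  7.01151148e-04 -2.97328180e+00] -1.735190668142156 [-1.07849777  3.1236484   5.62432613]
dark deg [(np.int64(-7), np.int64(-3))]
dark deg [(np.int64(-7), np.int64(-3))]
[[215 190 133  72  42  35  35  37  35  33  46  95 163 205 217 218 218 218
  218 219 220 220 220 220]
 [216 209 168  98  46  35  36  35  36  35  50 113 187 213 217 216 217 216
  217 218 218 220 223 222]
 [220 220 209 149  72  36  35  35  34  34  50 143 224 255 255 255 255 255
  255 255 255 255 255 255]
 [220 220 217 181  92  38  35  36  53  71 125 241 255 255 255 255 255 255
  255 255 255 255 255 255]
 [165 164 159 141  91  62  65  68  81  83  93 146 199 229 233 229 196 166
  173 190 213 226 225 198]]
```

Mark about -5°. Turn 3° more, lift and check from above against the pointer.

Emit:
{"api": "servo_tool", "payload": {
  "commands": [
    [[0,0,0,0,0,-3,0.63],[0,0,0,0,0,0,0.63],[0,0,-0.006,0,0,0,0.63],[0,0,-0.01,0,0,0,0.63],[0,0,-0.02,0,0,0,0.63],[0,0,-0.02,0,0,0,0.63],[0,0,0,0,0,0,0.63]]
  ]
}}

```text
clock: 26.55
eef_pos: [0.5066, 0.0583, 0.2048]
tcp_rot: [-3.14, 0.008, -2.924]
force: [0.7, -0.6, 0.9]
grip_width: 0.0531
grasp_force: 0.0
```

```bash
python3 mark.py w9; python3 - <<'E'
from mark import *
w=np.load("pics/w9.npz")
y=.2502;C=np.array([.5042,.0586]);e=np.array([-np.cos(y),-np.sin(y)])
P=lambda r,z:np.r_[C+r*e,z]
uv=fish(w,np.array([P(.0265,.078),P(.042,.078),P(.046,.061),P(0,.078)]));print(uv)
u0,v0=uv[1].astype(int);x,yy=max(u0-60,0),max(v0-60,0)
cv2.imwrite("pics/w9c.png",cv2.resize(w["img"][yy:yy+120,x:x+120],(600,600),interpolation=cv2.INTER_CUBIC));print(x,yy)
E
```

```text
26.55 [0.50664971 0.05829735 0.20476522] [-3.13950759  0.00788405 -2.92403788] -1.7847791378035034 [ 0.71561012 -0.6142063   0.92530114]
dark deg [(np.int64(-4), np.int64(0))]
[[285.76114501 190.23885555]
 [284.90469452 165.62944023]
 [284.87004328 155.40422437]
 [287.14883345 230.15514805]]
224 105
```

View pics/w9c.png

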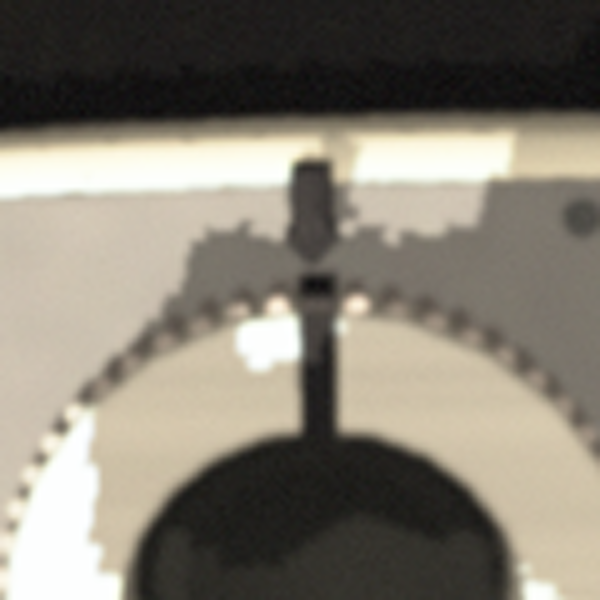

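The crop shows the pointer tip at (313,262) and the mark's outer end at (318,280). That's about 1° from exact alignment after two full turns past the pointer. The catch is at its stop and the fingers are clear, about 50 mm above the ring. Handing in.

```bash
python3 -c "
from rig import ticket; print(ticket.hand_in())"
```

```text
the job is handed in; nothing more can be done
None
```

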